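Slide the soldering board under the heater bridge

TASK

Push the dark soldering board, with the two rings lying on it, along the bench and under the low heater bridge through its flared guides, until its leading edge is up against the steel stop behind the bridge. Only push it with the fingers: do not grip, lift or tip the board, keep both rings lying on it where they are without touching them, and leave everything else on the bench where it stands. Finish with the rings under the bridge and the fingers clear of everything.

Things in the scene. Friction and masses are not known exactly. Their poses are not given: they have to be found in the camera images.
- bridge: fixed grey heater bridge, 142 mm wide, 44 mm high. Origin on the bench under its middle; +x is the way the board goes through, z up. Inner faces of its cheeks at y = +-52 mm, x = -35 to +35 mm; two cross bars (x = -35 to -13 and +13 to +35 mm, open sight slot between) leave 21 mm of height above the bench
- bridge_mouth (a point): middle of the mouth of the flared guides, on the bench, at x = -79 mm in the bridge's frame. The two steel guides, 12 mm high, are 143 mm apart here and narrow to 104 mm at the cheeks
- bridge_stop (a point): middle of the stop's face, on the bench, at x = +48 mm in the bridge's frame: a steel bar 12 mm high across the way
- board: dark loose flat board, 120 mm along its x, 90 mm along y, 14 mm thick, 0.2 to 0.4 kg. Origin: centre of its underside. Starts on the bench before the guides, x axis within 0.25 rad of the bridge's, up to 25 mm off its centre line. Home, its centre is at x = -12 mm, y = 0 in the bridge's frame and its last 37 mm stick out before the bridge
- ring_silver_center (a point): centre of the loose silver ring, 24 mm across, 3.5 mm high, 10 g, lying flat on the board about 12 mm ahead (+x) of the board's centre and 20 mm to its +y side
- ring_gold_center (a point): centre of the loose gold-coloured ring, same size, about 12 mm ahead of the board's centre and 20 mm to its -y side
- flux_jar: bystander: jar with blue cap, 48 mm across, 60 mm high, stands beside the bridge; origin under its centre
- mandrel: bystander: upright tapered steel ring mandrel on a round foot, foot 70 mm across, 130 mm high, beyond the stop; origin under its centre
- dish: bystander: small white ceramic bowl, 80 mm across, 30 mm high; origin under its centre
- brick: bystander: small terracotta-coloured soldering brick 70 x 45 x 30 mm; origin under its centre
- hammer: bystander: hammer, about 220 mm long, lying at the far left; origin on the handle line, on the bench
- tweezers: bystander: steel tweezers, about 130 mm long, lying at the near right; origin near their middle
- weight: bystander: brass cylinder 40 mm across, 45 mm high; origin under its centre
Not all that is in view belongs to the job. Of the things like the board, leave any that is orange, turquoise or yellow; of the rest the smaller one is meant.

How it is judged:
At the end, for the whole second after the job is handed in: The board lies flat on the bench under the bridge, its leading edge within 6 mm of the stop, its centre within 12 mm of the bridge's centre line and square to it within 0.09 rad, at rest; both rings lie on the board between the front and back faces of the bridge (x of board in the frame of bridge between -0.018 and -0.006 m and y of board in the frame of bridge between -0.012 and 0.012 m and angle between the x axis of board and the x axis of bridge, either way round below 0.09 rad and angle between board's own z axis and vertical below 0.04 rad and height (world z) of board below 0.003 m and linear speed of board below 0.01 m/s and x of ring_silver_center in the frame of bridge between -0.034 and 0.034 m and y of ring_silver_center in the frame of bridge between -0.05 and 0.05 m and height (world z) of ring_silver_center between 0.0125 and 0.019 m and x of ring_gold_center in the frame of bridge between -0.034 and 0.034 m and y of ring_gold_center in the frame of bridge between -0.05 and 0.05 m and height (world z) of ring_gold_center between 0.0125 and 0.019 m); the robot touches nothing.
It fails at once if the board is lifted or tipped (tilt over 0.08 rad or its centre over 5 mm up) (angle between board's own z axis and vertical above 0.08 rad or height (world z) of board above 0.005 m).
It fails at once if a ring is touched by the robot, lifted or falls off the board (contact force between any of the arm, the fingers and ring_silver above 0.3 N or height (world z) of any of ring_silver_center, ring_gold_center below 0.011 m or height (world z) of any of ring_silver_center, ring_gold_center above 0.024 m or contact force between any of the arm, the fingers and ring_gold above 0.3 N).
It fails at once if a ring slides out of its place on the board (over 17 mm lengthwise or 16 mm sideways from its middle place) (not (x of ring_silver_center in the frame of board between -0.005 and 0.029 m and y of ring_silver_center in the frame of board between 0.004 and 0.036 m) or not (x of ring_gold_center in the frame of board between -0.005 and 0.029 m and y of ring_gold_center in the frame of board between -0.036 and -0.004 m)).
It fails at once if another thing on the bench is moved over 20 mm (distance of any of flux_jar, mandrel, dish, brick, hammer, tweezers, weight from where it was at the start of the episode above 0.02 m).
It fails at once if the board is gripped (the place between the fingertips comes down over the board, below its top with the fingers astride it) (x of the grasp point in the frame of board between -0.055 and 0.055 m and y of the grasp point in the frame of board between -0.04 and 0.04 m and height (world z) of the grasp point below 0.024 m).
It also fails if it takes over 58 s, if anything falls off the work surface, if the arm or the gripper's body presses on something with over 40 N, if the wrist force passes 120 N, or if a joint passes its speed limit or range.

ROBOT

A 7-joint arm with a two-finger parallel gripper is mounted at the origin on the work surface. World frame = base frame: x ahead of the robot, y to its left, z up, the work surface at z = 0. Lengths are in m, angles in rad, forces in N, time in s.
With the tool pointing down it reaches from about 0.425 to 0.925 m from the base axis. Payload 6.8 kg.
Tool frame: the origin (TCP) lies midway between the tips of the shut fingers; the grasp point (between the pads) lies 19 mm behind it; z points along the fingers, y is the line along which they close (so a half turn about z gives the same grasp; the last joint's range is limited). The gripper opens to 85 mm and grips with 20 to 120 N. Pads are 22 mm wide; open, the fingers measure 114 mm over their backs; the gripper's body (76 mm by 85 mm) begins 54 mm behind the grasp point. The pads swing forward as they close: fully open they stand 13 mm farther back than shut.
Start: joints at [1.163, 0.477, 0.022, 1.555, -0.011, 1.109, -0.083], TCP at [0.199, -0.645, 0.231] pointing down, gripper open.
Joint ranges: [-2.96, 2.96], [-0.34, 2.1], [-1.41, 1.46], [0.24, 2.44], [-1.37, 4.51], [0.17, 1.92], [-2.96, 2.96]. Speed limits (rad/s): [2.39, 2.39, 3.14, 3.14, 3.14, 3.14, 3.14].

INTERFACE

Orientations are given as a rotation vector (axis times angle).
In Python, from bench import r gives the robot as it stands. The module is installed in compiled form; this text tells all that it offers.
- The arm moves only by the tool apply_moves, never from a script. Its argument "rows" is a list of rows, each a list of 6 numbers: the shift along the tool's x, y, z scaled (see below), then the turn, a rotation vector about the tool's x, y, z scaled (see below). A call has 1 to 5 rows; each row is the pose to reach, as a shift and turn from the pose commanded when the call began, along the tool's axes at that moment; what a row does not reach only later rows make up. The controller multiplies each number of a shift by 0.25 m and each number of a turn by 90 degrees. A row lasts 1/8 s, in which the tool goes at most 62.5 mm and 10.7 degrees, less where a joint would pass 70% of its speed; a pose out of reach is approached as far as the arm can. A call with a number of a shift or a turn outside -1 to 1 is refused whole. A call with a gripper value outside its range is refused whole. "claw" is the opening, from 0 (shut) to 1 (fully open), set as the call begins (left out, the last holds). The fingers move at their own pace and stop on an object; "newtons" is the grip in N (left out, the last holds). Time passes only in rows, so rows that repeat a pose let the fingers close. It gives the time, the measured TCP pose, the force, the opening and the grip force at its end, in the units of the state.
- r.get_obs(): the state, without advancing time (a new reading comes with each control period).
- r.grab_frame(name): name is "side" or "top" or "wrist"; returns a dict with "pixels" (384x512x3 uint8, red, green, blue), "intrinsics" (3x3 intrinsics, pixels), "eye" and "attitude" of the camera in the world. Camera axes: x right, y up, looking along -z (the intrinsics and any distortion apply to the point x, -y, -z); pixel columns grow to the right and rows downward; lengths in m; the calibration is good to about 2 mm. A picture is of the moment at which its call begins. There is no depth.
- r.hand_in(): hands the job in; it is judged then, once.
Trained networks look in a picture, given as the dict that the camera call returned (one of the last four; its "shot" number tells which), for a name from the list of things; names that differ only in an ending like _2 or _b are one class to them, and where a whole thing is asked for, a point or a joint stands for the part that bears it (a point fixed in the world has none). Each returns a list of dicts, best first, with "conf" (0 to 1); they miss things now and then, are a little off and sometimes report something else, mostly with a low value. They report only what shows in the picture. A call takes as long as a camera call. They do not tell look-alikes from the thing itself.
- r.search_frame(picture, thing): "rect" ([left, top, width, height] in pixels, round what is visible of it).
- r.outline_of(picture, thing): "pixels" (384x512 bool, what is visible of it) and "rect" ([left, top, width, height] in pixels, round what is visible of it).
- r.landmark_of(picture, thing): "point" ([column, row] in pixels: a listed point, or the origin of a listed thing).
The state is a dict: "clock": time; "joints": joint angles; "qvel": joint speeds; "tau": joint torques, N m; "tcp_pos": TCP position; "orientation": TCP orientation; "contact_force": force on the tool from outside, world axes, zero at the start; "moment": the same for the moment, N m; "grip_width": finger opening in m; "gripper_force": force on a finger pad.
Only numpy, scipy, OpenCV 4.12 (cv2) and the standard library are available. Lean on these libraries where they do the work, as an engineer would, in place of code of your own. Each camera call takes 0.05 s, during which the arm holds its last target. There are 200 camera calls.

## Working session

There is one attempt and no reset: what is moved stays moved. The work goes in short steps, Python scripts to look and compute and a tool call to move; the robot and the scene stay as the last step left them, time stands still between calls to the robot, and variables do not carry over. Pictures are saved under pics/ and viewed, at most 13 in all, crops included, and the job is handed in when it is done.

Besides the shell and the picture viewer there is one more tool, called after "Request:" as a command line: name --pt "numbers of a row" for each row, then --argument value for the rest. apply_moves: Moves the arm, as the interface text tells. Its arguments: {"type":"object","properties":{"rows":{"type":"array","items":{"type":"array","items":{"type":"number"}}},"claw":{"type":"number"},"newtons":{"type":"number"}},"required":["rows"]}

```bash
mkdir -p pics
cat > h.py <<'E'
import numpy as np, cv2
from scipy.spatial.transform import Rotation as R
from bench import r
def rot(p):
    a=np.array(p["attitude"],float)
    if a.shape==(3,3): return a
    return R.from_rotvec(a).as_matrix() if a.size==3 else R.from_quat(a).as_matrix()
def ray(p,uv):
    K=np.array(p["intrinsics"]); d=np.linalg.inv(K)@[uv[0],uv[1],1]
    return rot(p)@(d*[1,-1,-1])
def on(p,uv,z):
    d=ray(p,uv); e=np.array(p["eye"]); return e+d*(z-e[2])/d[2]
def px(p,X):
    c=rot(p).T@(np.array(X)-p["eye"]); c=c*[1,-1,-1]; q=np.array(p["intrinsics"])@c; return q[:2]/q[2]
def save(p,n,crop=None,s=1):
    im=p["pixels"][:,:,::-1]
    if crop: x,y,w,h=crop; im=im[y:y+h,x:x+w]
    cv2.imwrite("pics/"+n+".png",cv2.resize(im,None,fx=s,fy=s,interpolation=cv2.INTER_CUBIC))
E
python3 - <<'E'
from h import *
np.set_printoptions(precision=4,suppress=True)
o=r.get_obs(); print(o)
ps={n:r.grab_frame(n) for n in ("top","side")}
for n,p in ps.items():
    print(n,{k:v for k,v in p.items() if k!="pixels"})
    for t in ("bridge","bridge_mouth","bridge_stop","board","ring_silver_center","ring_gold_center","flux_jar","mandrel","dish","brick","weight","tweezers","hammer"):
        for d in r.landmark_of(p,t)[:3]:
            print(t,np.round(d["point"],1),round(d["conf"],2),on(p,d["point"],0.0 if "ring" not in t else .016)[:2])
    save(p,n+"0",s=1.5)
E
```

```text
{'clock': 0.0, 'joints': array([ 1.1629,  0.4778,  0.0223,  1.5565, -0.0115,  1.1093, -0.0831]), 'qvel': array([-0.0017,  0.0008, -0.0003,  0.0008, -0.001 , -0.0005, -0.0005]), 'tau': array([  0.0003, -59.6461,   1.6078, -28.1209,   0.0124,   0.0093,
         0.    ]), 'tcp_pos': array([ 0.1992, -0.6443,  0.2303]), 'orientation': array([-3.1046, -0.4689,  0.0006]), 'contact_force': array([ 0.1287, -0.2751, -0.3252]), 'moment': array([ 0.0436, -0.017 ,  0.0082]), 'gripper_force': 0.0, 'grip_width': 0.08556368483484336}
top {'intrinsics': array([[370.9305,   0.    , 245.5631],
       [  0.    , 370.9305, 195.558 ],
       [  0.    ,   0.    ,   1.    ]]), 'eye': array([0.428 , 0.0906, 1.1665]), 'attitude': array([ 0.0629, -0.0822, -1.5836]), 'shot': 1}
bridge [218.7 175.6] 0.86 [0.6005 0.1598]
bridge_mouth [244.5 178.6] 0.8 [0.5898 0.0781]
bridge_stop [203.7 174.7] 0.56 [0.604  0.2073]
board [153.3 126.5] 0.95 [0.762  0.3679]
board [239.  261.2] 0.92 [0.3313 0.0989]
board [279.2 183.3] 0.91 [ 0.5734 -0.0317]
flux_jar [208.  124.8] 0.5 [0.7656 0.1928]
mandrel [169.6 170.3] 0.78 [0.6195 
[... 568 characters left out ...]
8.9 218. ] 0.58 [0.5964 0.0022]
board [343.  270.3] 0.91 [ 0.7203 -0.2084]
board [210.  249.5] 0.82 [ 0.4034 -0.093 ]
board [309.2 140.3] 0.78 [0.7621 0.3841]
ring_silver_center [267.8 218.9] 0.56 [ 0.5632 -0.0151]
ring_gold_center [280.6 217.2] 0.57 [ 0.5985 -0.0131]
flux_jar [319.9 169.7] 0.64 [0.7593 0.2095]
mandrel [269.6 154.5] 0.97 [0.6155 0.3169]
mandrel [195.8 147.7] 0.2 [0.3757 0.3933]
dish [309.9 333.7] 0.58 [ 0.6036 -0.373 ]
brick [241.1 340. ] 0.63 [ 0.4573 -0.3685]
weight [193.8 144.4] 0.76 [0.3693 0.4151]
weight [319.6 173.7] 0.35 [0.7536 0.1888]
tweezers [179.7 322.4] 0.64 [ 0.3287 -0.3064]
tweezers [309.4 332. ] 0.37 [ 0.6034 -0.3687]
hammer [217.2 124.9] 0.61 [0.4551 0.5348]
```

View pics/top0.png

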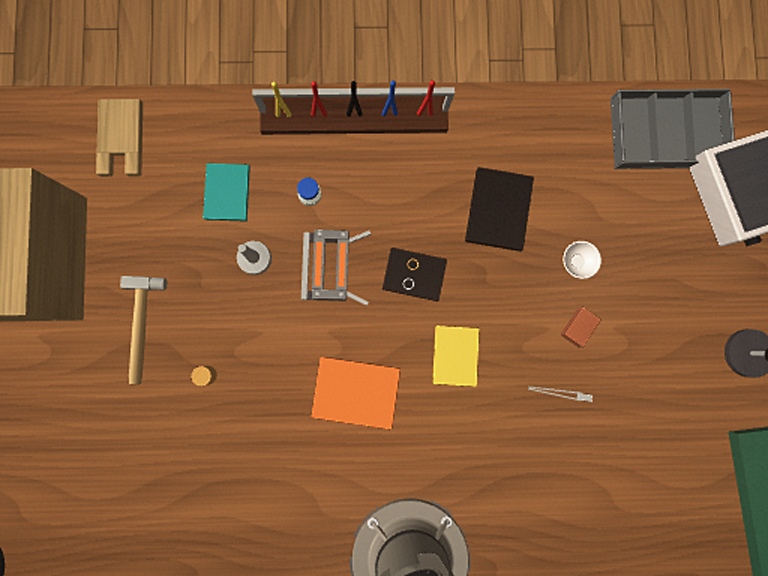

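View pics/side0.png

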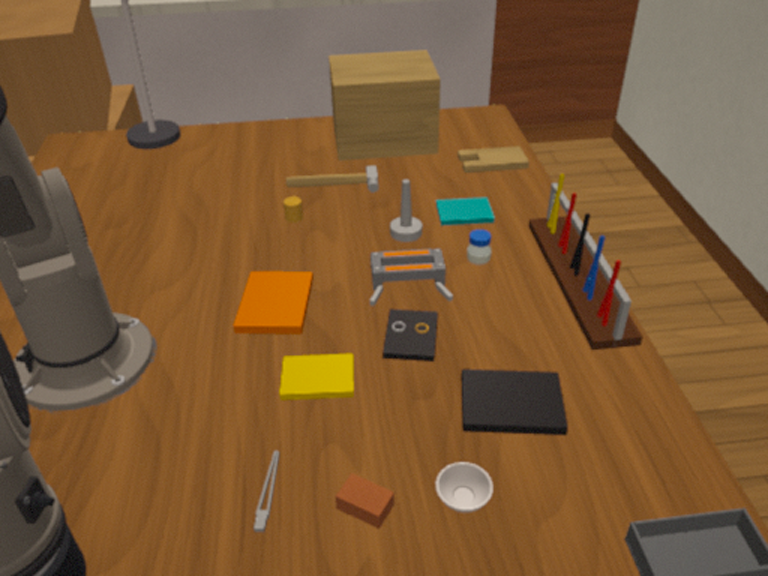

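Top view: the small dark board with both rings is at about (277,183) in the original 512-wide pixels. Things that could be taken for it are the larger black board (333,139), orange (237,262), yellow (304,237) and turquoise (151,127). By the description the small dark one with the rings is meant. The bridge is at (217,177) and opens to the right, toward the board. I'll check this choice in one close crop and fit the geometry.

Run:
```python
from h import *
np.set_printoptions(precision=4,suppress=True)
p=r.grab_frame("top"); save(p,"crop1",(190,140,120,75),6.5)
for d in r.outline_of(p,"board"):
    m=d["pixels"].astype(np.uint8); rc=cv2.minAreaRect(np.argwhere(m)[:,::-1].astype(np.float32))
    print(d["conf"],rc); 
    if abs(rc[0][0]-277)<12:
        b=np.array([on(p,c,.014)[:2] for c in cv2.boxPoints(rc)]); print(b,b.mean(0),np.linalg.norm(np.diff(b,axis=0),axis=1), [np.arctan2(*(b[(i+1)%4]-b[i])[::-1]) for i in range(4)])
for t in ("ring_silver_center","ring_gold_center"):
    for d in r.landmark_of(p,t)[:2]: print(t,d["point"],d["conf"],on(p,d["point"],.016))
    for d in r.search_frame(p,t)[:2]: print(t,d)
print(px(p,[0.199,-.645,.23]))
```

```text
0.89 ((151.0, 127.5), (37.0, 30.0), 90.0)
0.87 ((276.74114990234375, 183.16470336914062), (40.34906005859375, 29.50253677368164), 12.52880859375)
[[ 0.5416  0.0497]
 [ 0.6324  0.0281]
 [ 0.603  -0.0953]
 [ 0.5125 -0.0727]] [ 0.5724 -0.0226] [0.0933 0.1268 0.0932] [np.float64(-0.23417782549739516), np.float64(-1.8046959689172182), np.float64(2.897368810935839), np.float64(1.337601587715728)]
0.8 ((332.73114013671875, 139.0364990234375), (39.61449432373047, 51.41566848754883), 8.972626686096191)
0.7 ((236.84678649902344, 261.74566650390625), (54.51250457763672, 41.81572723388672), 8.746162414550781)
0.66 ((303.7513732910156, 236.7237548828125), (30.06365203857422, 40.260066986083984), 3.012787342071533)
ring_silver_center [368.9, 264.7] 0.67 [ 0.3158 -0.3003  0.016 ]
ring_silver_center {'rect': [197.3, 115.3, 16.5, 19.7], 'conf': 0.7}
ring_gold_center [278.5, 185.3] 0.72 [ 0.5651 -0.0277  0.016 ]
[538.8022 318.2002]
```

View pics/crop1.png

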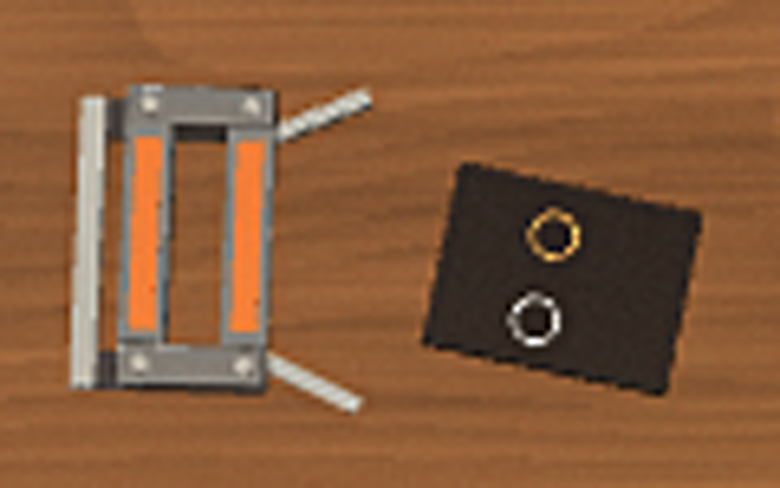

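The crop confirms it: the small dark board has the gold ring at crop (553,235) and the silver ring at (535,320). The bridge cheek corners are near (130,87), (278,90), (267,390) and (117,385), and the guide tips near (370,97) and (357,405).

Run:
```python
from h import *
np.set_printoptions(precision=4,suppress=True)
p=r.grab_frame("top")
f=lambda u,v,z: on(p,(190+(u+.5)/6.5-.5,140+(v+.5)/6.5-.5),z)[:2]
c=np.array([f(130,87,.044),f(278,90,.044),f(267,390,.044),f(117,385,.044)])
print(c,c.mean(0),np.linalg.norm(np.roll(c,-1,0)-c,axis=1))
ax=lambda a,b: np.arctan2(*(a-b)[::-1])
print("yaw x", ax(c[0],c[1]),ax(c[3],c[2]),"cross",ax(c[3],c[0])-np.pi/2+np.pi*2,ax(c[2],c[1])-np.pi/2)
s=[f(104,98,.012),f(94,387,.012)]; s0=[f(82,97,.012),f(72,387,.012)]
print("stop",s,np.mean(s,0),ax(s[1],s[0])-np.pi/2, s0)
g=[f(366,97,.012),f(355,405,.012)]; print("mouth",g,np.mean(g,0),ax(g[1],g[0])-np.pi/2)
s1=r.grab_frame("side")
for t in ("ring_silver_center","ring_gold_center","board","bridge","bridge_mouth","bridge_stop"):
    for d in r.landmark_of(s1,t)[:3]: print(t,d["point"],d["conf"],on(s1,d["point"],.016 if "ring" in t else 0))
print(R.from_rotvec(r.get_obs()["orientation"]).as_matrix())
```

```text
[[0.6645 0.1846]
 [0.6622 0.1148]
 [0.5201 0.1215]
 [0.5234 0.1915]] [0.5925 0.1531] [0.0699 0.1422 0.07   0.1412]
yaw x 1.5380706447720545 1.5237426076705658 cross 7.805440831598064 1.523421767367363
stop [array([0.6659, 0.1999]), array([0.5253, 0.2054])] [0.5956 0.2026] 1.532105688505276 [array([0.6666, 0.2106]), array([0.5254, 0.2159])]
mouth [array([0.6649, 0.0728]), array([0.5149, 0.0802])] [0.5899 0.0765] 1.520975663340801
ring_silver_center [267.5, 217.4] 0.37 [ 0.5633 -0.009   0.016 ]
ring_silver_center [276.6, 224.1] 0.23 [ 0.5835 -0.039   0.016 ]
ring_gold_center [281.1, 219.3] 0.41 [ 0.5984 -0.0217  0.016 ]
board [181.4, 200.3] 0.91 [ 0.3295  0.1178 -0.    ]
board [275.7, 222.9] 0.84 [ 0.5847 -0.0165 -0.    ]
board [209.0, 252.1] 0.84 [ 0.4005 -0.1019 -0.    ]
bridge [268.0, 188.6] 0.81 [0.585 0.137 0.   ]
bridge_mouth [220.7, 123.8] 0.27 [0.4682 0.5408 0.    ]
[[ 0.9554  0.2953 -0.    ]
 [ 0.2953 -0.9554 -0.    ]
 [-0.      0.     -1.    ]]
```

Request:
apply_moves --pt "0.17 -0.14 0.04 0 0 -0.06" --pt "0.34 -0.28 0.08 0 0 -0.12" --pt "0.51 -0.42 0.12 0 0 -0.18" --pt "0.68 -0.56 0.16 0 0 -0.24" --pt "0.85 -0.7 0.2 0 0 -0.3" --claw 0.35

```text
clock: 2.72
tcp_pos: [0.3516, -0.4136, 0.1813]
orientation: [2.908, 1.185, 0.001]
contact_force: [0.9, -0.3, -0.1]
grip_width: 0.0296
gripper_force: 0.0
```

```bash
cat >> h.py <<'E'
O=np.array([.593,.154]); YB=1.526
np.set_printoptions(precision=4,suppress=True)
def go(xy,z,yaw):
    "scaled shift/turn from the measured pose to tool pose with tool x at yaw, pointing down"
    o=r.get_obs(); M=R.from_rotvec(o["orientation"]).as_matrix()
    T=np.column_stack([[np.cos(yaw),np.sin(yaw),0],[np.sin(yaw),-np.cos(yaw),0],[0,0,-1]])
    return np.r_[M.T@(np.array([*xy,z])-o["tcp_pos"])/.25, R.from_matrix(M.T@T).as_rotvec()/(np.pi/2)]
def br(xy): # world->bridge
    d=np.array(xy)-O; c,s=np.cos(YB),np.sin(YB); return np.array([c*d[0]+s*d[1],-s*d[0]+c*d[1]])
def wd(xy):
    c,s=np.cos(YB),np.sin(YB); return O+[c*xy[0]-s*xy[1],s*xy[0]+c*xy[1]]
E
python3 - <<'E'
from h import *
o=r.get_obs(); print(o["clock"],o["tcp_pos"],o["grip_width"],go((.5501,-.116),.08,1.337))
E
```

```text
2.725 [ 0.3516 -0.4136  0.1813] 0.02956748290500447 [ 1.3997 -0.2966  0.4051  0.0006  0.0002 -0.3584]
```

Request:
apply_moves --pt "0.2 -0.04 0.06 0 0 -0.07" --pt "0.4 -0.08 0.12 0 0 -0.14" --pt "0.6 -0.12 0.18 0 0 -0.21" --pt "0.8 -0.17 0.23 0 0 -0.28" --pt "1.0 -0.21 0.29 0 0 -0.36"

```text
clock: 3.35
tcp_pos: [0.4945, -0.2019, 0.1088]
orientation: [2.462, 1.95, 0.001]
contact_force: [0.4, -0.8, -0.7]
grip_width: 0.0298
gripper_force: 0.0
```

Run:
```python
from h import *
o=r.get_obs(); print(o["clock"],o["tcp_pos"],o["grip_width"],go((.5501,-.116),.08,1.337))
```

```text
3.35 [ 0.4945 -0.2019  0.1088] 0.02976956311074749 [0.3854 0.138  0.1153 0.0007 0.0002 0.002 ]
```

Request:
apply_moves --pt "0.2 0.07 0.06 0 0 0" --pt "0.385 0.138 0.115 0 0 0" --pt "0.385 0.138 0.115 0 0 0"

```text
clock: 3.72
tcp_pos: [0.5512, -0.1123, 0.0795]
orientation: [-2.457, -1.954, -0.003]
contact_force: [-0.9, -1.0, -0.2]
grip_width: 0.0299
gripper_force: 0.0
```

Run:
```python
from h import *
p=r.grab_frame("wrist"); save(p,"w1",s=1.4); q=r.grab_frame("top")
for p in (p,q):
  for d in r.outline_of(p,"board")[:3]:
    m=d["pixels"].astype(np.uint8); rc=cv2.minAreaRect(np.argwhere(m)[:,::-1].astype(np.float32))
    b=np.array([on(p,c,.014)[:2] for c in cv2.boxPoints(rc)]); print(d["conf"],d["rect"],b.mean(0),np.linalg.norm(np.diff(b,axis=0),axis=1), [np.arctan2(*(b[(i+1)%4]-b[i])[::-1]) for i in range(4)])
o=r.get_obs(); print(o["clock"],o["tcp_pos"],o["grip_width"],go((.5501,-.116),.003,1.337))
```

```text
0.85 [0.0, 159.0, 151.0, 140.3] [ 0.4194 -0.1028] [0.1063 0.0918 0.1207] [np.float64(-0.09039151884770472), np.float64(-1.7716275074687915), np.float64(3.068730800387851), np.float64(1.224062295477155)]
0.65 [372.1, 189.8, 139.9, 154.0] [ 0.6801 -0.1967] [0.0952 0.1319 0.1118] [np.float64(-0.20636054284384756), np.float64(-1.5405684802591957), np.float64(2.9388439293721595), np.float64(1.4752093805918807)]
0.6 [180.4, 1.2, 157.3, 156.2] [ 0.5745 -0.0348] [0.088  0.0925 0.1012] [np.float64(-0.2275111890294579), np.float64(-1.7210038782128148), np.float64(2.913985843741612), np.float64(1.2775543402023426)]
0.93 [136.9, 108.6, 28.5, 36.9] [0.7539 0.3741] [0.1253 0.0946 0.1254] [np.float64(-0.036042494684508236), np.float64(-1.632868385362076), np.float64(3.0981374514352975), np.float64(1.507967651919693)]
0.79 [285.8, 218.5, 33.9, 39.2] [ 0.4034 -0.099 ] [0.1195 0.0937 0.1196] [np.float64(-0.06371865665285278), np.float64(-1.6233202017350876), np.float64(3.070349033147266), np.float64(1.517442259343253)]
0.67 [207.0, 237.7, 61.2, 51.0] [0.3314 0.1052] [0.1251 0.166  0.125 ] [np.float64(-0.16754964673076808), np.float64(-1.7444820186359116), np.float64(2.960575297652251), np.float64(1.3974641761172004)]
3.925 [ 0.5488 -0.1192  0.0802] 0.029862534486858765 [ 0.0141  0.0022  0.3088 -0.      0.0007 -0.0017]
```

View pics/w1.png

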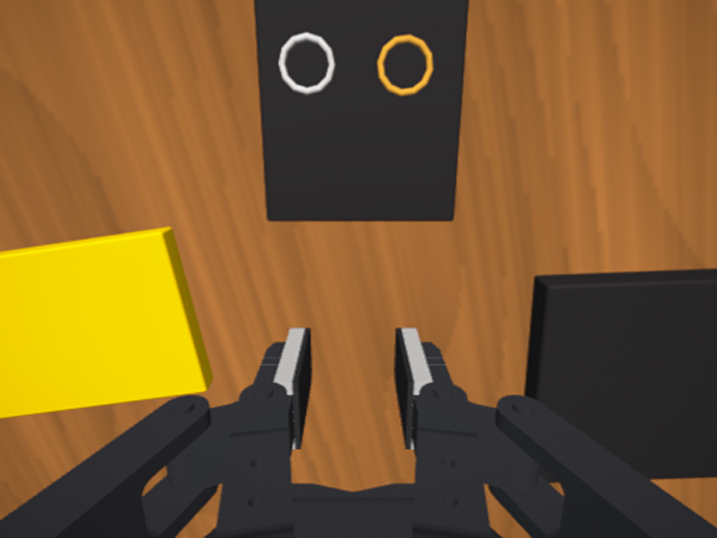

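Wrist view: the board's rear edge is level at row ~218 (columns 268 to 454 of the 717-wide view), well squared to the fingers, with both rings ahead of it. I'll lower the fingers behind it.

Run:
```python
from h import *
p=r.grab_frame("wrist")
a,b=[on(p,((u+.5)/1.4-.5,(v+.5)/1.4-.5),.014) for u,v in ((268,218),(454,218))]
print(a,b,(a+b)/2,np.linalg.norm(a-b),np.arctan2(*(a-b)[1::-1])-np.pi/2)
for t in ("ring_silver_center","ring_gold_center"):
    for d in r.landmark_of(p,t)[:2]: print(t,d["point"],d["conf"],on(p,d["point"],.016))
print(r.get_obs()["tcp_pos"],px(p,[.5488,-.1192,.03]))
```

```text
[ 0.5192 -0.0758  0.014 ] [ 0.6053 -0.0966  0.014 ] [ 0.5623 -0.0862  0.014 ] 0.08857013797204226 1.3337832676573544
ring_silver_center [218.3, 31.3] 0.6 [ 0.5568 -0.008   0.016 ]
ring_silver_center [255.8, 49.3] 0.34 [ 0.576  -0.0227  0.016 ]
ring_gold_center [288.8, 32.0] 0.77 [ 0.5971 -0.0181  0.016 ]
[ 0.5489 -0.1191  0.0804] [249.63   213.8001]
```

Request:
apply_moves --pt "0.0 0.0 0.15 0 0 0" --pt "0.0 0 0.27 0 0 0" --pt "0 0 0.308 0 0 0" --pt "0 0 0.308 0 0 0"

```text
clock: 4.58
tcp_pos: [0.5492, -0.1178, 0.0031]
orientation: [-2.466, -1.946, 0.001]
contact_force: [-0.1, -0.6, 0.7]
grip_width: 0.0299
gripper_force: 0.0
```

Request:
apply_moves --pt "0.04 0.01 0 0 0 0" --pt "0.07 0.01 0 0 0 0" --pt "0.085 0.01 0 0 0 0" --pt "0.1 0.01 0 0 0 0" --pt "0.115 0.01 0 0 0 0"

```text
clock: 5.2
tcp_pos: [0.5584, -0.0901, 0.0031]
orientation: [2.466, 1.946, -0.0]
contact_force: [-0.5, -2.3, -0.0]
grip_width: 0.03
gripper_force: 1.3
```

```bash
cat >> h.py <<'E'
def look(name=None):
    p=r.grab_frame("wrist"); o=r.get_obs()
    if name: save(p,name,s=1.4)
    for t in ("ring_silver_center","ring_gold_center"):
        for d in r.landmark_of(p,t)[:2]:
            w=on(p,d["point"],.016); print(t,d["point"],d["conf"],w,br(w[:2]))
    M=R.from_rotvec(o["orientation"]).as_matrix(); y=np.arctan2(M[1,0],M[0,0])
    print(o["clock"],"tcp",o["tcp_pos"],"br",br(o["tcp_pos"][:2]),"yawrel",y-YB,"F",o["contact_force"])
    return p
E
python3 -c "
from h import *
look('w2')"
```

```text
5.25 tcp [ 0.5584 -0.0898  0.0031] br [-0.2451  0.0237] yawrel -0.18911720167302382 F [ 0.0078 -0.0531 -0.0946]
```

View pics/w2.png

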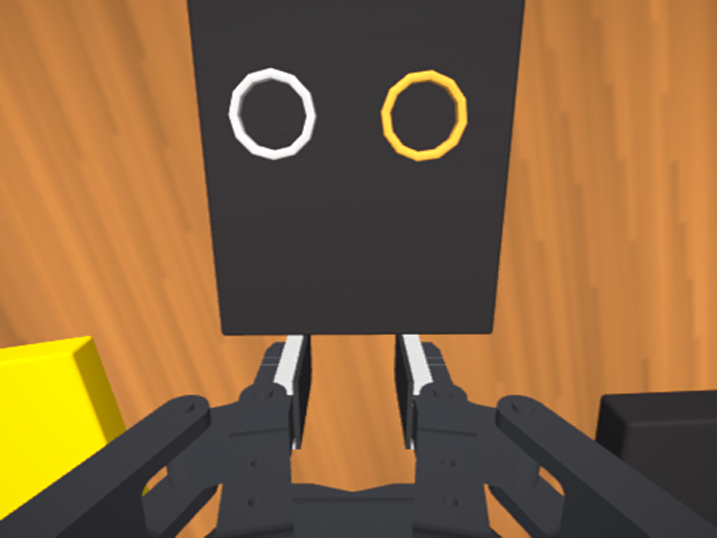

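Wrist view: the finger pads are flush on the rear edge (row ~333, columns 222 to 492), the edge is level, and the rings lie unmoved near (272,113) and (424,115). Now I'll plan the push path.

```bash
cat >> h.py <<'E'
def frm(y,xy):
    w=wd(xy); a=y+YB; M=np.eye(4); M[:3,:3]=np.column_stack([[np.cos(a),np.sin(a),0],[np.sin(a),-np.cos(a),0],[0,0,-1]]); M[:2,3]=w; return M
def plan(c,h,d1,L,end,step=.006,arm=.071):
    "board centre c, heading h (bridge frame): straight d1, arc L to square, straight; rows for fingers carried rigidly"
    k=-h/L; c=np.array(c,float); P=[frm(h,c-arm*np.array([np.cos(h),np.sin(h)]))]; s=0; C=[(c.copy(),h)]
    while c[0]<end-1e-4:
        n=20
        for _ in range(n):
            if d1<=s<d1+L: h+=k*step/n
            c=c+step/n*np.array([np.cos(h),np.sin(h)]); s+=step/n
            if c[0]>=end: break
        P.append(frm(h,c-arm*np.array([np.cos(h),np.sin(h)]))); C.append((c.copy(),h))
    for i in range(0,len(P)-1,5):
        A=np.linalg.inv(P[i]); print("call",i//5)
        for j in range(i+1,min(i+6,len(P))):
            B=A@P[j]; print(np.round(np.r_[B[:2,3]/.25,0,0,0,R.from_matrix(B[:3,:3]).as_rotvec()[2]/(np.pi/2)],4).tolist(), C[j][0],round(C[j][1],3))
E
python3 -c "
from h import *
plan((-.1754,.0095),-.189,.015,.070,-.012)"
```

```text
call 0
[0.024, 0.0, 0.0, 0.0, 0.0, 0.0] [-0.1695  0.0084] -0.189
[0.048, 0.0, 0.0, 0.0, 0.0, 0.0] [-0.1636  0.0072] -0.189
[0.072, 0.002, 0.0, 0.0, 0.0, -0.0046] [-0.1577  0.0061] -0.182
[0.0961, 0.0062, 0.0, 0.0, 0.0, -0.015] [-0.1518  0.0051] -0.166
[0.1202, 0.0101, 0.0, 0.0, 0.0, -0.0253] [-0.1459  0.0042] -0.149
call 1
[0.024, 0.0044, 0.0, 0.0, 0.0, -0.0103] [-0.1399  0.0033] -0.133
[0.0481, 0.0084, 0.0, 0.0, 0.0, -0.0206] [-0.134   0.0026] -0.117
[0.0723, 0.012, 0.0, 0.0, 0.0, -0.0309] [-0.128   0.0019] -0.101
[0.0965, 0.0152, 0.0, 0.0, 0.0, -0.0413] [-0.122   0.0014] -0.085
[0.1208, 0.0181, 0.0, 0.0, 0.0, -0.0516] [-0.1161  0.0009] -0.068
call 2
[0.024, 0.0044, 0.0, 0.0, 0.0, -0.0103] [-0.1101  0.0006] -0.052
[0.0481, 0.0084, 0.0, 0.0, 0.0, -0.0206] [-0.1041  0.0003] -0.036
[0.0723, 0.012, 0.0, 0.0, 0.0, -0.0309] [-0.0981  0.0001] -0.02
[0.0965, 0.0152, 0.0, 0.0, 0.0, -0.0413] [-0.0921  0.0001] -0.004
[0.1205, 0.0145, 0.0, 0.0, 0.0, -0.0433] [-0.0861  0.0001] -0.0
call 3
[0.024, 0.0, 0.0, 0.0, 0.0, 0.0] [-0.0801  0.0001] -0.0
[0.048, -0.0, 0.0, 0.0, 0.0, 0.0] [-0.0741  0.0001] -0.0
[0.072, 0.0, 0.0, 0.0, 0.0, 0.0] [-0.0681  0.0001] -0.0
[0.096, 0.0, 0.0, 0.0, 0.0, 0.0] [-0.0621  0.0001] -0.0
[0.12, 0.0, 0.0, 0.0, 0.0, 0.0] [-0.0561  0.    ] -0.0
call 4
[0.024, -0.0, 0.0, 0.0, 0.0, 0.0] [-0.0501  0.    ] -0.0
[0.048, 0.0, 0.0, 0.0, 0.0, 0.0] [-0.0441  0.    ] -0.0
[0.072, 0.0, 0.0, 0.0, 0.0, 0.0] [-0.0381  0.    ] -0.0
[0.096, 0.0, 0.0, 0.0, 0.0, 0.0] [-0.0321  0.    ] -0.0
[0.12, 0.0, 0.0, 0.0, 0.0, 0.0] [-0.0261  0.    ] -0.0
call 5
[0.024, 0.0, 0.0, 0.0, 0.0, 0.0] [-0.0201  0.    ] -0.0
[0.048, 0.0, 0.0, 0.0, 0.0, 0.0] [-0.0141  0.    ] -0.0
[0.0564, 0.0, 0.0, 0.0, 0.0, 0.0] [-0.012  0.   ] -0.0
```

Request:
apply_moves --pt "0.015 0 0 0 0 0" --pt "0.036 0 0 0 0 0" --pt "0.06 0.001 0 0 0 -0.001" --pt "0.084 0.004 0 0 0 -0.01" --pt "0.108 0.008 0 0 0 -0.02"

```text
clock: 5.98
tcp_pos: [0.5667, -0.0636, 0.003]
orientation: [-2.433, -1.987, -0.0]
contact_force: [-0.8, -1.4, -0.4]
grip_width: 0.0297
gripper_force: 0.9
```

Request:
apply_moves --pt "0.024 0.004 0 0 0 -0.01" --pt "0.048 0.008 0 0 0 -0.02" --pt "0.072 0.012 0 0 0 -0.03" --pt "0.096 0.015 0 0 0 -0.041" --pt "0.12 0.018 0 0 0 -0.051"

```text
clock: 6.6
tcp_pos: [0.5772, -0.0354, 0.003]
orientation: [-2.352, -2.082, -0.0]
contact_force: [0.3, -0.8, -1.0]
grip_width: 0.0298
gripper_force: 0.8
```

```bash
python3 -c "
from h import *
p=look('w3')
q=r.grab_frame('top'); save(q,'t3',(190,120,120,90),6)
for d in r.outline_of(q,'board')[:5]: print(d['conf'],d['rect'])
"
```

```text
6.65 tcp [ 0.5776 -0.0343  0.0032] br [-0.1888  0.007 ] yawrel -0.07541761431411742 F [ 0.2271 -0.8488 -1.2087]
0.84 [207.6, 238.9, 62.4, 50.7]
0.76 [287.7, 217.0, 30.3, 44.9]
0.7 [239.7, 163.7, 39.1, 31.6]
0.65 [136.2, 110.2, 30.4, 36.9]
```

View pics/w3.png

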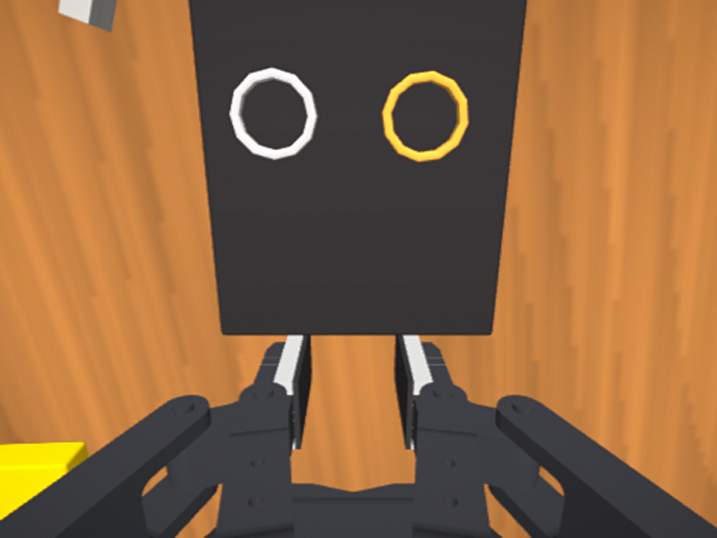

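Wrist view: the board is still flush and the rings are in place. The left guide's tip shows at (88,15). I'll check the alignment with the guides in the top crop.

View pics/t3.png

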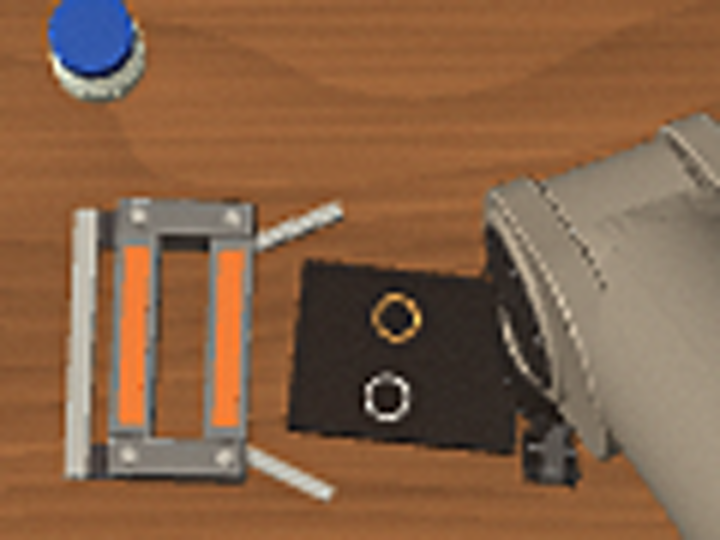

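```bash
python3 -c "
from h import *
p=r.grab_frame('wrist')
for q in ((-.079,.0715),(-.079,-.0715)):
  for z in (0,.012): print(q,z,(px(p,[*wd(q),z])+.5)*1.4)
for u,v,z in ((112,30,0),(60,12,0),(115,0,.012),(88,3,.012)): print(br(on(p,(u/1.4,v/1.4),z)[:2]))
"
```

```text
(-0.079, 0.0715) 0 [99.4175 23.6923]
(-0.079, 0.0715) 0.012 [74.7955 13.6515]
(-0.079, -0.0715) 0 [592.9487 -20.1312]
(-0.079, -0.0715) 0.012 [616.9383 -34.8362]
[-0.0811  0.0681]
[-0.0753  0.082 ]
[-0.0769  0.0599]
[-0.077   0.0672]
```

Top crop: the board is nearly square to the bridge, its leading edge midpoint is at crop (297,345) and the guides' middle is at row ~350, within about 3 mm. I'll go on.

Request:
apply_moves --pt "0.018 0.004 0 0 0 -0.01" --pt "0.042 0.008 0 0 0 -0.02" --pt "0.066 0.012 0 0 0 -0.03" --pt "0.09 0.015 0 0 0 -0.041" --pt "0.114 0.017 0 0 0 -0.046"

```text
clock: 7.52
tcp_pos: [0.5849, -0.0078, 0.0031]
orientation: [2.276, 2.165, -0.0]
contact_force: [0.1, -3.4, 1.7]
grip_width: 0.0301
gripper_force: 1.6
```

```bash
python3 -c "
from h import *
p=look('w4')
q=r.grab_frame('top'); save(q,'t4',(190,120,120,90),6)
"
```

```text
7.575 tcp [ 0.5851 -0.0064  0.0031] br [-0.1606  0.0007] yawrel -0.0037725906728309777 F [-0.6303 -0.294  -0.141 ]
```

View pics/t4.png

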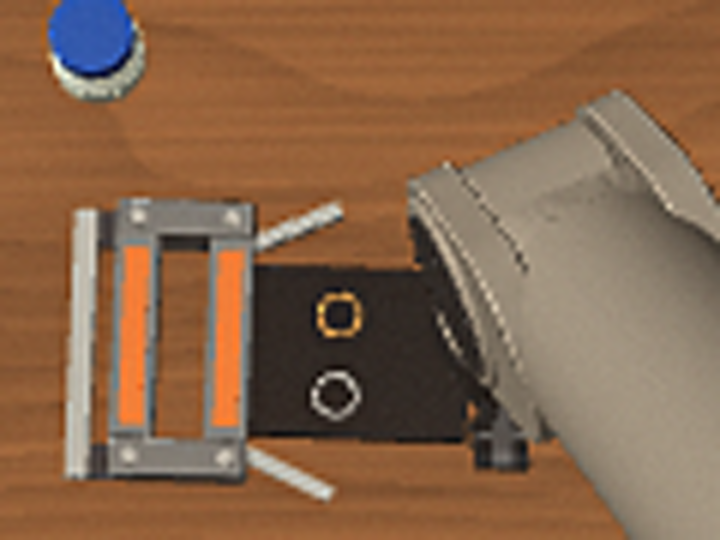

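Top crop: the leading edge is at the bridge face, the board is centred (edges at rows 265 and 437 against guide roots at 250 and 450) and square to the bridge. From here I'll push straight.

Request:
apply_moves --pt "0.018 0 0 0 0 -0.002" --pt "0.042 0 0 0 0 -0.002" --pt "0.066 0 0 0 0 -0.002" --pt "0.09 0 0 0 0 -0.002" --pt "0.114 0 0 0 0 -0.002"

```text
clock: 8.35
tcp_pos: [0.5862, 0.021, 0.003]
orientation: [-2.273, -2.168, 0.0]
contact_force: [-0.1, -2.5, -1.0]
grip_width: 0.0298
gripper_force: 1.0
```

Request:
apply_moves --pt "0.024 0 0 0 0 0" --pt "0.048 0 0 0 0 0" --pt "0.072 0 0 0 0 0" --pt "0.092 0 0 0 0 0" --pt "0.11 0 0 0 0 0"

```text
clock: 8.98
tcp_pos: [0.5875, 0.0483, 0.003]
orientation: [-2.273, -2.168, 0.0]
contact_force: [-0.1, -1.7, -0.3]
grip_width: 0.0297
gripper_force: 0.8
```

```bash
python3 -c "
from h import *
p=look('w5')
q=r.grab_frame('top'); save(q,'t5',(190,120,120,90),6)
"
```

```text
9.025 tcp [0.5876 0.0491 0.0031] br [-0.1051  0.0007] yawrel -0.0017803371992808348 F [ 0.4721 -0.739  -0.4131]
```

View pics/t5.png

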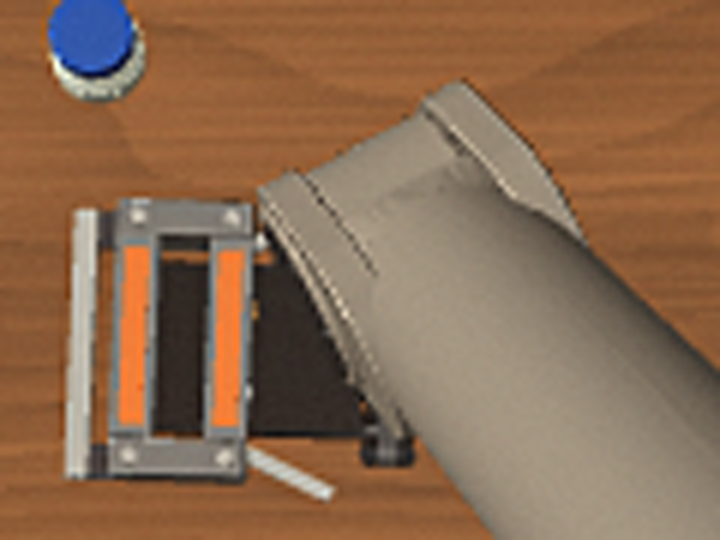

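Top crop: the board shows through the sight slot and the rings are going under the front bar. About 22 mm remain, so I'll go slower and watch the force.

Request:
apply_moves --pt "0.016 0 0 0 0 0" --pt "0.032 0 0 0 0 0" --pt "0.048 0 0 0 0 0" --pt "0.06 0 0 0 0 0" --pt "0.068 0 0 0 0 0"

```text
clock: 9.8
tcp_pos: [0.5885, 0.0648, 0.0032]
orientation: [2.273, 2.168, -0.0]
contact_force: [-0.6, -4.1, 2.9]
grip_width: 0.0298
gripper_force: 2.2
```

Request:
apply_moves --pt "0.005 0 0 0 0 0" --pt "0.01 0 0 0 0 0" --pt "0.014 0 0 0 0 0" --pt "0.014 0 0 0 0 0"

```text
clock: 10.3
tcp_pos: [0.5886, 0.0684, 0.0031]
orientation: [2.273, 2.168, 0.0]
contact_force: [-0.1, -5.4, 4.2]
grip_width: 0.0298
gripper_force: 2.3
```

```bash
python3 -c "
from h import *
p=look()
"
```

```text
10.35 tcp [0.5886 0.0684 0.0031] br [-0.0857  0.0005] yawrel -0.0025782919035415297 F [ 0.4998 -5.5018  4.2728]
```

Request:
apply_moves --pt "0.006 0 0 0 0 0" --pt "0.012 0 0 0 0 0" --pt "0.012 0 0 0 0 0" --pt "0.012 0 0 0 0 0"

```text
clock: 10.95
tcp_pos: [0.5887, 0.0705, 0.0031]
orientation: [2.274, 2.167, -0.001]
contact_force: [0.3, -6.6, 4.4]
grip_width: 0.0299
gripper_force: 3.1
```

```bash
python3 -c "
from h import *
p=look()
"
```

```text
11.0 tcp [0.5887 0.0705 0.0031] br [-0.0836  0.0006] yawrel -0.0031622860022264554 F [-0.1429 -6.181   4.0535]
```

Request:
apply_moves --pt "0.006 0 0 0 0 0" --pt "0.012 0 0 0 0 0" --pt "0.012 0 0 0 0 0" --pt "0.012 0 0 0 0 0"

```text
clock: 11.6
tcp_pos: [0.5887, 0.0706, 0.0031]
orientation: [2.274, 2.164, -0.006]
contact_force: [-1.3, -10.8, 7.0]
grip_width: 0.0298
gripper_force: 5.9
```

```bash
python3 -c "
from h import *
p=look('w6')
"
```

```text
11.65 tcp [0.5886 0.0706 0.0031] br [-0.0835  0.0006] yawrel -0.004918426740385007 F [ -0.7557 -11.7016   7.3007]
```

View pics/w6.png

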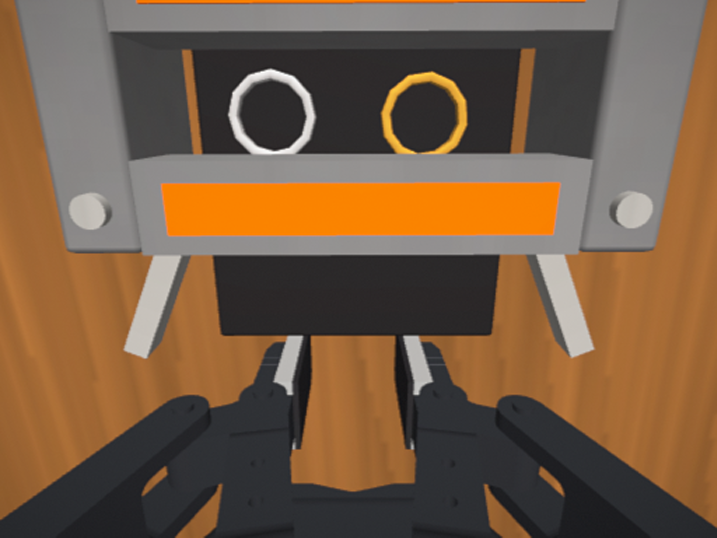

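Wrist view: the board is up against the stop. The force rose with no further motion, both rings show in the sight slot near (272,113) and (425,115), and the board is centred between the cheeks. I'll back off and lift.

Request:
apply_moves --pt "-0.02 0 0 0 0 0" --pt "-0.06 0 0 0 0 0" --pt "-0.16 0 0 0 0 0" --pt "-0.28 0 0 0 0 0" --pt "-0.4 0 0 0 0 0"

```text
clock: 12.38
tcp_pos: [0.5839, -0.0254, 0.0028]
orientation: [-2.271, -2.169, -0.002]
contact_force: [0.6, 0.6, -0.2]
grip_width: 0.0301
gripper_force: 0.0
```

Request:
apply_moves --pt "0 0 -0.1 0 0 0" --pt "-0.02 0 -0.3 0 0 0" --pt "-0.04 0 -0.5 0 0 0" --pt "-0.04 0 -0.5 0 0 0" --pt "-0.04 0 -0.5 0 0 0"

```text
clock: 13.0
tcp_pos: [0.5831, -0.0351, 0.1275]
orientation: [-2.272, -2.168, -0.0]
contact_force: [0.1, 0.8, 0.4]
grip_width: 0.0301
gripper_force: 0.0
```

```bash
python3 -c "
from h import *
p=look('w7')
"
```

```text
13.05 tcp [ 0.5826 -0.0352  0.1268] br [-0.1895  0.0019] yawrel -0.0019173940832424297 F [-0.1434  0.7801 -0.7482]
```

View pics/w7.png

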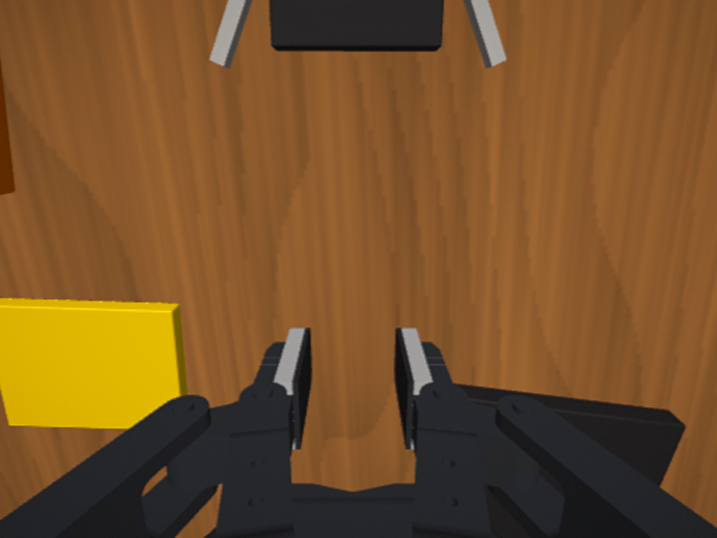

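The fingers are clear. The board's rear edge (row ~48) is square between the guides and about 7 mm inside the mouth, as it should be at home. I'm handing the job in.

```bash
python3 -c "
from bench import r
print(r.hand_in())"
```

```text
the job is handed in; nothing more can be done
None
```

I pushed the board under the bridge until it was up against the steel stop, with both rings still in place on it and the fingers clear, and handed the job in at about 13 s; no verdict came back.

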